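# Push the filter slide out of the gas module with the release pin

### The job

Open the gas module for a filter change: take the release pin out of the tool block, press the release button at the bottom of the recessed hole in the filter slide, and keep it held down with the pin while you push the slide out from under the hood with the same pin until it stops. Then stand the pin upright in the tool block again. Feel your way: force neither the button nor the slide, keep the gripper itself off the slide, leave the valve knobs untouched and everything else where it stands.

Things in the scene. Friction and masses are not known exactly. Their poses are not given: they have to be found in the camera images.
- module: Beige gas conditioning module fixed to the bench, 200 (x) x 260 (y) x 104 mm high; origin: centre of its underside, z up. A filter slide lies in a channel on its top and comes out towards the module's +x side, passing under a flat hood (x from +30 to +100 mm, y from -20 to +124 mm, its top 112 mm above the bench, 8 mm above the slide's face). A dark valve panel with knobs lies on the top at y from -115 to -41 mm; the knobs end 124 mm above the bench.
- filter_slide (a joint): How far the filter slide (grey, 160 x 74 x 30 mm, 0.3 kg) has come out, in m along the module's +x: 0 closed and latched, 0.062 fully out, at a hard stop. It drags with about 3 N. With the button up, the latch stops it after 1 mm; a second, safety catch stops it at 30 mm out if the button is up there (both catches are passed for good once it is 40 mm out). It stays where it is left. Pushes over 20 N would damage it.
- well_mouth (a point): Centre of the mouth of the recessed hole in the filter slide, level with its face (104 mm above the bench); it moves with the slide; closed, at x -40, y +40 mm of the module; same axes. The hole is round, 11 mm across, straight down, chamfered 1.5 mm. The button lies in it, when up 6 to 20 mm below the face: its adjusting screw is set for the filter fitted, so the depth must be felt.
- release_button (a joint): How far the release button (white pad, 9 mm across, down in the recessed hole) is pressed, in m: 0 up, 0.005 at its hard stop; both catches are clear from 0.003 on. Its spring takes about 2.5 N to start, 6.1 N at 0.003 and 8.5 N at the stop, and lifts it again when let go. It is a small plastic latch, not made for more than 12 N.
- valve_panel: Dark panel with five small black valve knobs, 150 x 74 mm, on the module's top, 56 to 85 mm beside the line of the recessed hole (knob axes); origin: centre of its underside. To be left untouched.
- release_pin: Release pin tool, 100 mm long, 70 g, standing tip down in the tool block: a straight steel pin 5 mm thick and 42 mm long, a round collar 24 mm across and 4 mm thick, then a black flat-sided handle 20 (x) x 16 (y) mm and 54 mm long. Origin: the tip; z points up from the tip along the handle. Standing in the block its collar rests on the block's top and its tip is 42 mm below it; the handle spans 46 to 100 mm above the tip.
- nut_driver: Nut driver standing in the other hole of the tool block: round grey waisted handle 28 mm across, shaft 9 mm thick; origin: its tip, z up. A bystander.
- tool_block: Black tool block fixed to the bench, 55 (x) x 150 (y) x 56 mm high, with two holes 13 mm across, 48 mm deep, with a 2 mm chamfer; origin: centre of its underside.
- hole_a (a point): Centre of the mouth of one hole of the tool block (block y = -45 mm), 56 mm above the bench.
- hole_b (a point): Centre of the mouth of the other hole (block y = +45 mm), 56 mm above the bench.
- solvent_bottle: Amber bottle, 60 mm across, 125 mm high, on the bench; origin: centre of its underside. A bystander.
- vial_rack: Low grey rack, 120 x 56 x 30 mm, with capped 12 mm vials; origin: centre of its underside. A bystander.
- beaker: Glass beaker, 64 mm across, 75 mm high; origin: centre of its underside. A bystander.
Not all that is in view belongs to the job. Leave any blue or pink look-alike of the release_pin alone.

How it is judged:
By the outcome, as a careful person would: the job done as asked, in the order asked, and still so for the second after the job is handed in, with the robot touching nothing.
It also fails if it takes over 72 s, if anything falls off the work surface, if the arm or the gripper's body presses on something with over 40 N, if the wrist force passes 120 N, or if a joint passes its speed limit or range.

### The arm

A 6-joint arm with a two-finger parallel gripper is mounted at the origin on the work surface. World frame = base frame: x ahead of the robot, y to its left, z up, the work surface at z = 0. Lengths are in m, angles in rad, forces in N, time in s.
With the tool pointing down it reaches from about 0.3 to 0.95 m from the base axis. Payload 3.1 kg.
Tool frame: the origin (TCP) lies at the centre of the arm's flange, where the gripper is bolted on; the fingertips stand 173 mm ahead of it and the grasp point (between the pads) lies 155 mm ahead of it; z points along the fingers, y is the direction in which the jaws open and shut (so a half turn about z gives the same grasp; the last joint's range is limited). The gripper opens to 85 mm and grips with 20 to 120 N. Pads are 22 mm wide; open, the fingers measure 114 mm over their backs; the gripper's body (76 mm by 85 mm) begins 54 mm behind the grasp point. The pads swing forward as they close: fully open they stand 13 mm farther back than shut.
Start: joints at [-1.191, 0.308, 1.634, -0, 1.2, -0.07], TCP at [0.272, -0.563, 0.405] pointing down, gripper open.
Joint ranges: [-3.06, 3.06], [-0.79, 1.96], [0.05, 2.63], [-1.19, 4.34], [0.05, 2.64], [-2.94, 2.94]. Speed limits (rad/s): [2.79, 2.79, 3.14, 3.14, 3.14, 3.14].

### API

Orientations are given as a rotation vector (axis times angle).
In Python, from plant import read_state, eyes, ticket gives the robot as it stands.
- The arm moves only by the shell command python3 -m pendant 'ROWS' [OPENING] [FORCE]. ROWS is JSON, a list of rows, each an object with "linear": the shift along the tool's x, y, z in cm, a list of three; "twist": the turn, a rotation vector about the tool's x, y, z in degrees, a list of three. A call has exactly 5 rows; each row is the pose to reach, as a shift and turn from the pose commanded when the call began, along the tool's axes at that moment; what a row does not reach only later rows make up. A row lasts 1/8 s, in which the tool goes at most 62.5 mm and 10.7 degrees, less where a joint would pass 70% of its speed; a pose out of reach is approached as far as the arm can. A call with a gripper value outside its range is refused whole. OPENING is the opening, from 0 (shut) to 1 (fully open), set as the call begins (- or left out, the last holds). The fingers move at their own pace and stop on an object; FORCE is the grip in N (left out, the last holds). Time passes only in rows, so rows that repeat a pose let the fingers close, or fill a call up. It gives the time, the measured TCP pose, the force and the opening at its end, in the units of the state.
- read_state(): the state, without advancing time (a new reading comes with each control period).
- eyes.snapshot(name): name is "scene" or "top"; returns a dict with "pixels" (420x560x3 uint8, red, green, blue), "fx", "fy", "cx", "cy" (pixels), "rvec" (rotation vector, rad) and "tvec" (3), from world to camera coordinates, as OpenCV has them. Camera axes: x right, y down, z forward; pixel columns grow to the right and rows downward; lengths in m; the calibration is good to about 2 mm. A picture is of the moment at which its call begins. There is no depth.
- ticket.hand_in(): hands the job in, once; it reports no verdict.
Trained networks look in a picture, given as the dict that the camera call returned (one of the last four; its "shot" number tells which), for a name from the list of things; names that differ only in an ending like _2 or _b are one class to them, and where a whole thing is asked for, a point or a joint stands for the part that bears it (a point fixed in the world has none). Each returns a list of dicts, best first, with "conf" (0 to 1); they miss things now and then, are a little off and sometimes report something else, mostly with a low value. They report only what shows in the picture. A call takes as long as a camera call. They do not tell look-alikes from the thing itself.
- eyes.regions_of(name, picture): "mask" (420x560 bool, what is visible of it) and "extent" ([left, top, right, bottom] in pixels, round what is visible of it).
The state is a dict: "clock": time; "joint_positions": joint angles; "joint_vel": joint speeds; "joint_efforts": joint torques, N m; "tcp_pos": TCP position; "orientation": TCP orientation; "wrist_force": force on the tool from outside, world axes, zero at the start; "wrist_torque": the same for the moment, N m; "gripper_width": opening from 0.0 (shut) to 1.0 (fully open).
Only numpy, scipy, OpenCV 4.12 (cv2) and the standard library are available. Lean on these libraries where they do the work, as an engineer would, in place of code of your own. Each camera call takes 0.05 s, during which the arm holds its last target.

## Working session

There is one attempt and no reset: what is moved stays moved. The work goes in short steps, Python scripts to look and compute and a shell command to move; the robot and the scene stay as the last step left them, time stands still between calls to the robot, and variables do not carry over. Pictures are saved under pics/ and viewed, and the job is handed in when it is done.

```bash
ls; mkdir -p pics
cat > h.py <<'E'
import numpy as np, cv2, pickle
from plant import read_state, eyes, ticket
def snap(name,fn):
    p=eyes.snapshot(name); cv2.imwrite(fn,cv2.cvtColor(p["pixels"],cv2.COLOR_RGB2BGR)); pickle.dump(p,open(name+'.pkl','wb')); return p
def KR(p):
    K=np.array([[p["fx"],0,p["cx"]],[0,p["fy"],p["cy"]],[0,0,1.]]); R=cv2.Rodrigues(np.array(p["rvec"],float))[0]; return K,R,np.array(p["tvec"],float).ravel()
def atz(p,u,v,z):
    K,R,t=KR(p); d=R.T@np.linalg.solve(K,[u,v,1.]); c=-R.T@t; return c+d*(z-c[2])/d[2]
def proj(p,X):
    K,R,t=KR(p); q=K@(R@np.asarray(X,float)+t); return q[:2]/q[2]
E
python3 - <<'E'
from h import *
s=read_state(); print(s)
for n in("scene","top"):
    p=snap(n,f"pics/{n}0.png"); K,R,t=KR(p); print(n,-R.T@t,p["fx"],p["cx"],p["cy"])
E
```

```text
pics
{'clock': 0.0, 'joint_positions': array([-1.19068852e+00,  3.08955598e-01,  1.63519861e+00,  2.40439170e-05,
        1.19969335e+00, -6.97076466e-02]), 'joint_vel': array([ 0.00148995, -0.001057  , -0.00175982,  0.00157751, -0.00256916,
        0.00065351]), 'joint_efforts': array([ 1.65364549e-03, -4.15249586e+01, -2.76666480e+01, -3.89860099e-05,
        1.01812778e-02, -2.21622895e-05]), 'tcp_pos': array([ 0.27156333, -0.56244096,  0.40347165]), 'orientation': array([-3.06029861e+00, -7.00115730e-01,  5.12392350e-04]), 'wrist_force': array([-0.08105427, -0.86511067,  0.45045576]), 'wrist_torque': array([ 0.01133803, -0.00417851, -0.01235644]), 'gripper_width': 1.000044578768981}
scene [ 0.95835367 -0.31252533  0.87097947] 485.0372198925634 275.03271467225386 208.96001649053898
top [ 0.50552584 -0.03941123  1.03575023] 406.7579172307657 279.85362834259655 212.81947972532518
```

View pics/scene0.png

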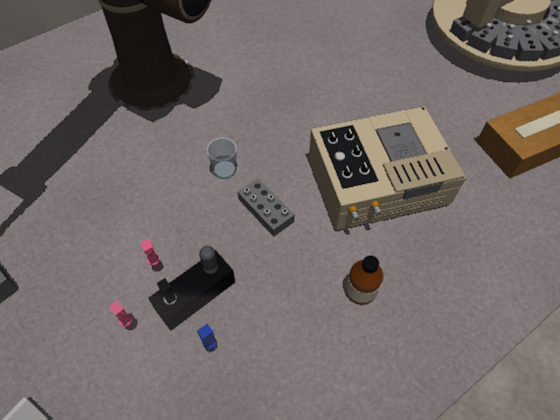

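View pics/top0.png

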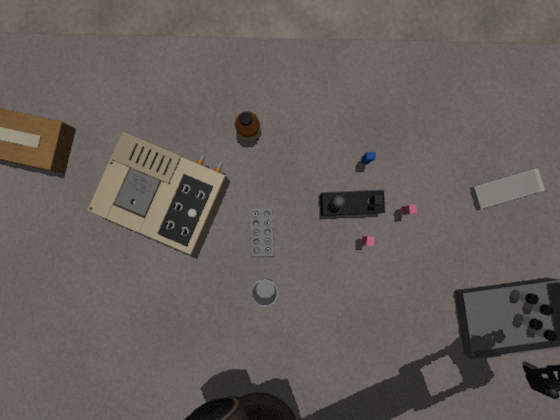

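Run:
```python
from h import *
a=cv2.imread('pics/top0.png')
cv2.imwrite('pics/top_mod.png',cv2.resize(a[120:265,80:240],None,fx=4,fy=4,interpolation=cv2.INTER_CUBIC))
cv2.imwrite('pics/top_blk.png',cv2.resize(a[140:260,310:430],None,fx=5,fy=5,interpolation=cv2.INTER_CUBIC))
b=cv2.imread('pics/scene0.png')
cv2.imwrite('pics/sc_mod.png',cv2.resize(b[95:235,300:470],None,fx=4,fy=4,interpolation=cv2.INTER_CUBIC))
cv2.imwrite('pics/sc_blk.png',cv2.resize(b[230:360,100:250],None,fx=4,fy=4,interpolation=cv2.INTER_CUBIC))
```

```text
(no output)
```

View pics/top_mod.png

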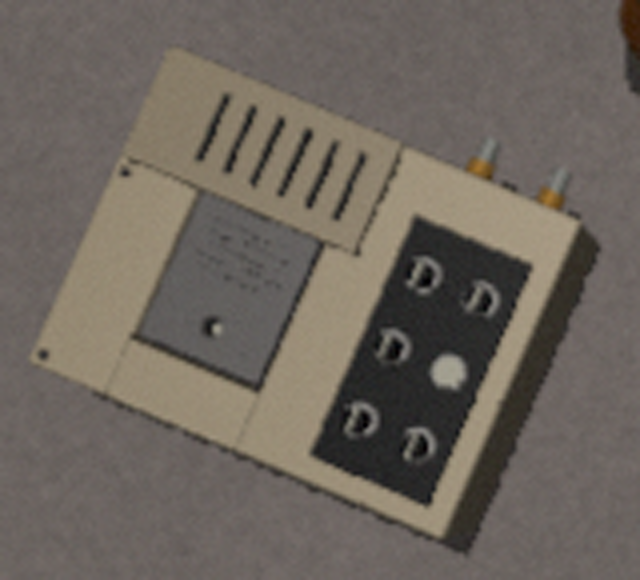

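View pics/top_blk.png

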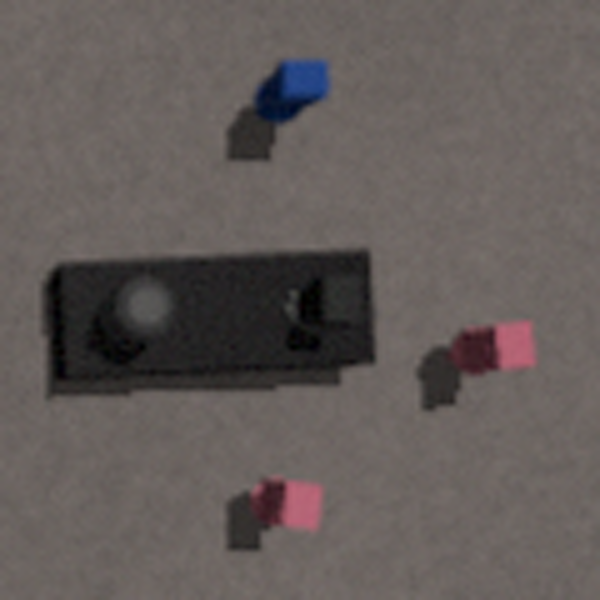

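View pics/sc_mod.png

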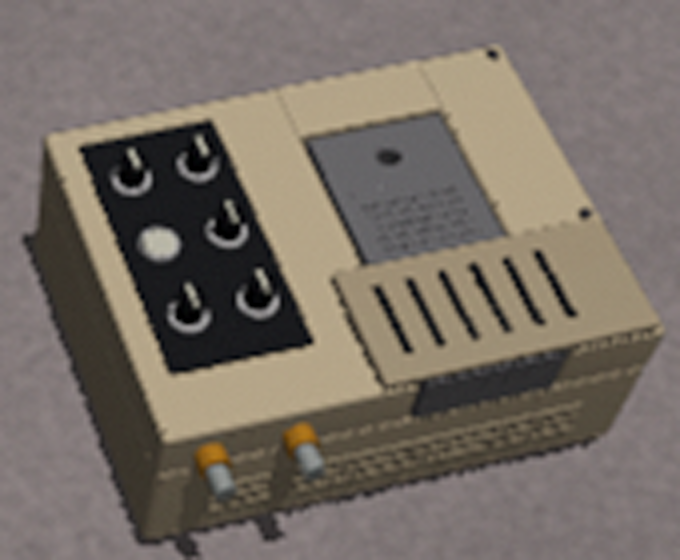

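View pics/sc_blk.png

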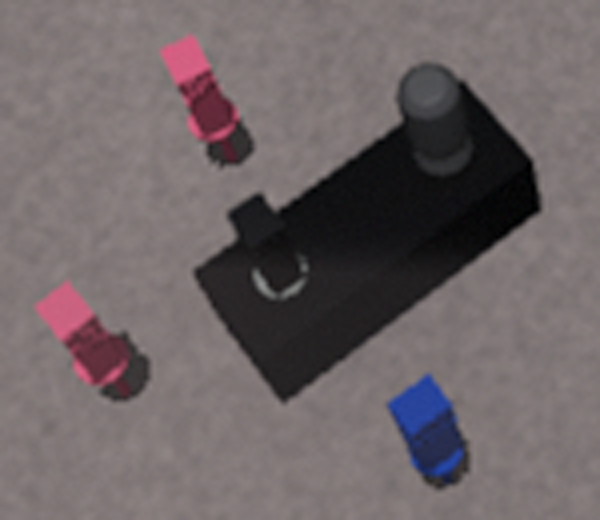

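Run:
```python
from h import *
a=cv2.imread('pics/top0.png'); b=cv2.imread('pics/scene0.png')
def enh(c,f): 
    c=cv2.resize(c,None,fx=f,fy=f,interpolation=cv2.INTER_CUBIC); return (255*np.clip(c/90.,0,1)**0.6).astype('uint8')
x=enh(a[180:225,315:395],8)
y=enh(b[245:330,145:240],7)
cv2.imwrite('pics/e1.png',x);cv2.imwrite('pics/e2.png',y)
from scipy.optimize import least_squares
T=pickle.load(open('top.pkl','rb'));S=pickle.load(open('scene.pkl','rb'))
tp=[((214,327),(-40,40,104)),((32,358),(-100,130,104)),((448,540),(-100,-130,104)),((582,220),(100,-130,104)),((172,48),(100,124,112)),((130,158),(30,124,112)),((357,253),(30,-20,112)),((403,148),(100,-20,112))]
sp=[((45,137),(-100,-130,104)),((500,45),(-100,130,104)),((165,443),(100,-130,104)),((335,278),(30,-20,112)),((383,388),(100,-20,112)),((663,327),(100,124,112)),((388,157),(-40,40,104))]
def cv(l,o): return [((np.array(q)+.5)/4-.5+np.array(o),np.array(m)/1e3) for q,m in l]
tp=cv(tp,(80,120));sp=cv(sp,(300,95))
def W(q,m):
    c,s=np.cos(q[2]),np.sin(q[2]); return np.array([q[0]+c*m[0]-s*m[1],q[1]+s*m[0]+c*m[1],m[2]])
def res(q,L): return np.concatenate([proj(p,W(q,m))-u for p,l in L for u,m in l])
for nm,L in(("top",[(T,tp)]),("scene",[(S,sp)]),("both",[(T,tp),(S,sp)])):
    r=least_squares(res,[.5,.3,-.35],args=(L,)); print(nm,r.x,W(r.x,(-.04,.04,.104)),np.round(r.fun,1))
print(atz(T,*tp[0][0],.104),atz(S,*sp[-1][0],.104))
```

```text
top [ 0.58695     0.2399978  -0.38525275] [0.56491359 0.29209767 0.104     ] [ 0.4  0.3 -0.8  1.3 -0.5  0.3  0.7 -0.1  0.7 -0.7 -1.2 -0.3 -0.   0.6
  0.8 -1.3]
scene [ 0.59107444  0.23849508 -0.39082025] [0.56932844 0.29071684 0.104     ] [-0.8 -0.3  0.6 -0.1 -0.4  0.8 -0.7 -0.8  0.7  0.   0.4 -0.1  0.2  0.2]
both [ 0.58887858  0.23958121 -0.38685733] [0.5669258  0.29171638 0.104     ] [ 0.5 -0.6 -0.6  0.3 -0.4 -0.5  1.  -0.8  1.  -1.6 -1.  -1.2  0.2 -0.3
  1.  -2.1 -1.2 -1.  -0.1 -1.  -0.4 -0.1 -1.  -1.7  0.5 -1.  -0.1 -1.3
 -0.3 -0.7]
[0.56553691 0.29292655 0.104     ] [0.56861488 0.29080995 0.104     ]
```

View pics/e1.png

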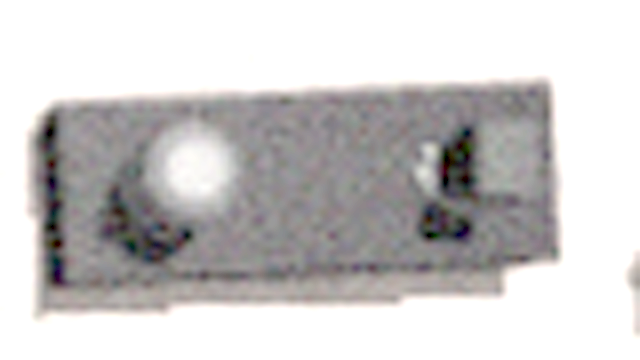

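View pics/e2.png

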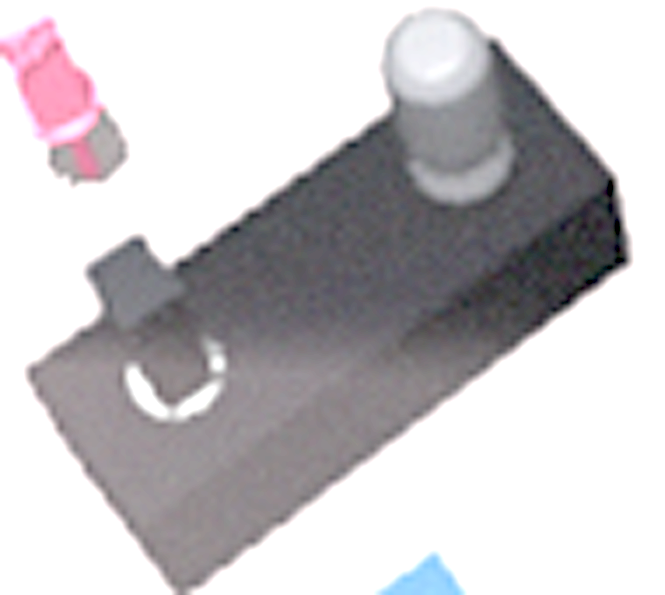

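Run:
```python
from h import *
from scipy.optimize import least_squares
T=pickle.load(open('top.pkl','rb'));S=pickle.load(open('scene.pkl','rb'))
f=lambda l,o,s:[(np.array(q)+.5)/s-.5+np.array(o) for q in l]
tc=f([(53,107),(550,80),(558,258),(60,283)],(315,180),8)
tw=[atz(T,*q,.056) for q in tc]; print(np.round(tw,4)); c=np.mean(tw,0); print('block top',c, np.linalg.norm(tw[1]-tw[0]),np.linalg.norm(tw[3]-tw[0]))
d=tw[0]-tw[1]+tw[3]-tw[2]; yaw=np.arctan2(-d[0],d[1]);print('yaw',np.degrees(yaw)); u=d/np.linalg.norm(d)
print('holes',c+.045*u,c-.045*u)
h=f([(508,161)],(315,180),8)[0]; print('handle top T',atz(T,*h,.114))
sc=f([(30,372),(612,180)],(145,245),7); print('S corners',[atz(S,*q,.056) for q in sc])
print('S handle',atz(S,*f([(135,282)],(145,245),7)[0],.114),'collar',atz(S,*f([(175,365)],(145,245),7)[0],.060))
for n,p in(("T",T),("S",S)):
    pass
```

```text
[[ 0.5963 -0.143   0.056 ]
 [ 0.6069 -0.2933  0.056 ]
 [ 0.553  -0.296   0.056 ]
 [ 0.5431 -0.1457  0.056 ]]
block top [ 0.57479571 -0.21948063  0.056     ] 0.15067220689009939 0.05324270890688258
yaw 3.902318237471
holes [ 0.5717332  -0.17458497  0.056     ] [ 0.57785821 -0.2643763   0.056     ]
handle top T [ 0.57755946 -0.26641346  0.114     ]
S corners [array([ 0.55580419, -0.29661235,  0.056     ]), array([ 0.60032102, -0.14762585,  0.056     ])]
S handle [ 0.57926644 -0.26631655  0.114     ] collar [ 0.57823272 -0.26625116  0.06      ]
```

```bash
python3 - <<'E'
from h import *
S=pickle.load(open('scene.pkl','rb'))
q=[atz(S,*((np.array(c)+.5)/7-.5+np.array((145,245))),.114) for c in [(88,270),(140,237),(183,287),(122,325)]]
for i in range(4):
    d=q[(i+1)%4]-q[i]; print(np.round(q[i],4),np.linalg.norm(d),np.degrees(np.arctan2(d[1],d[0])))
E
cat >> h.py <<'E'
from scipy.spatial.transform import Rotation as Rn
# tool-frame twist/shift needed from commanded (pos, jaw yaw) ; tool-down orientation: tool x at angle a, y at a-90
def Rdown(a): 
    a=np.radians(a); return np.array([[np.cos(a),np.sin(a),0],[np.sin(a),-np.cos(a),0],[0,0,-1.]])
def go(p0,a0,p1,a1=None):
    R=Rdown(a0); s=R.T@(np.array(p1)-np.array(p0))*100
    tw=0 if a1 is None else -((a1-a0+180)%360-180)
    print('linear cm',np.round(s,2),'twist z',round(tw,2))
def a_of(s):
    R=Rn.from_rotvec(s['orientation']).as_matrix(); return np.degrees(np.arctan2(R[1,0],R[0,0])), R[:,2]
E
python3 - <<'E'
from h import *
s=read_state(); print(a_of(s))
go([.272,-.563,.405],a_of(s)[0],[.5785,-.2657,.30],3.9)
E
```

```text
[ 0.5697 -0.2738  0.114 ] 0.014369474510465078 90.13516042073798
[ 0.5697 -0.2595  0.114 ] 0.017715371534853017 5.635413529853402
[ 0.5873 -0.2577  0.114 ] 0.01661886689604228 -90.80875641564477
[ 0.5871 -0.2743  0.114 ] 0.017368713951357508 178.32343831812494
(np.float64(25.7689266145926), array([-8.00332017e-04,  2.01456947e-03, -9.99997650e-01]))
linear cm [ 40.53 -13.45  10.5 ] twist z 21.87
```

```bash
python3 -m pendant '[{"linear":[5.5,-1.8,0.9],"twist":[0,0,4.5]},{"linear":[11,-3.6,1.8],"twist":[0,0,9]},{"linear":[16.5,-5.4,2.7],"twist":[0,0,13.5]},{"linear":[22,-7.2,3.6],"twist":[0,0,18]},{"linear":[27.5,-9,4.5],"twist":[0,0,22.8]}]' 0.6 40
python3 - <<'E'
from h import *
s=read_state(); print(a_of(s),s['tcp_pos'],s['clock'])
c=np.array([.272,-.563,.405])+Rdown(25.77)@np.array([.275,-.09,.045]); print(c)
go(c,2.97,[.5785,-.2657,.335])
E
```

```text
clock: 0.72
tcp_pos: [0.4812, -0.3607, 0.359]
orientation: [-3.14, -0.077, 0.001]
wrist_force: [1.3, -0.0, -0.2]
gripper_width: 0.6
(np.float64(2.802776697955344), array([-4.45848907e-04,  3.23514581e-04, -9.99999848e-01])) [ 0.48118042 -0.36068429  0.35895992] 0.725
[ 0.48052193 -0.36239191  0.36      ]
linear cm [10.29 -9.15  2.5 ] twist z 0
```

```bash
python3 -m pendant '[{"linear":[4,-3.5,1],"twist":[0,0,0]},{"linear":[7.5,-6.5,2],"twist":[0,0,0]},{"linear":[10.3,-9.2,2.5],"twist":[0,0,0]},{"linear":[10.3,-9.2,2.5],"twist":[0,0,0]},{"linear":[10.3,-9.2,2.5],"twist":[0,0,0]}]'
python3 - <<'E'
from h import *
s=read_state(); print(a_of(s),s['tcp_pos'],s['clock'],s['wrist_force'])
for n in("scene","top"):
    p=snap(n,f"pics/{n}1.png")
    print(n,proj(p,[.5785,-.2657,.114]))
a=cv2.imread('pics/scene1.png')[170:330,120:280]; b=cv2.imread('pics/top1.png')[130:270,300:440]
cv2.imwrite('pics/c1.png',cv2.resize(a,None,fx=3.5,fy=3.5)); cv2.imwrite('pics/c2.png',cv2.resize(b,None,fx=3.5,fy=3.5))
E
```

```text
clock: 1.35
tcp_pos: [0.578, -0.2651, 0.3342]
orientation: [3.14, 0.082, -0.002]
wrist_force: [0.3, -0.3, -0.5]
gripper_width: 0.599
(np.float64(3.0017063564034703), array([-1.25575467e-03, -5.84760729e-05, -9.99999210e-01])) [ 0.57798299 -0.26509745  0.33422402] 1.35 [ 0.30426473 -0.25391178 -0.51209795]
scene [163.9498066  284.31623336]
top [377.75138434 199.26991187]
```

View pics/c1.png

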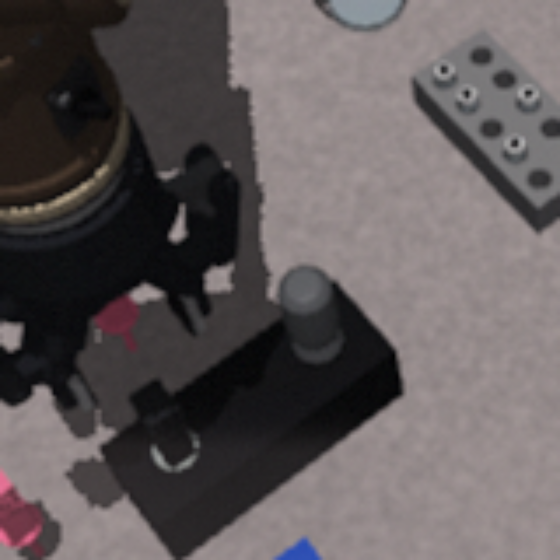

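View pics/c2.png

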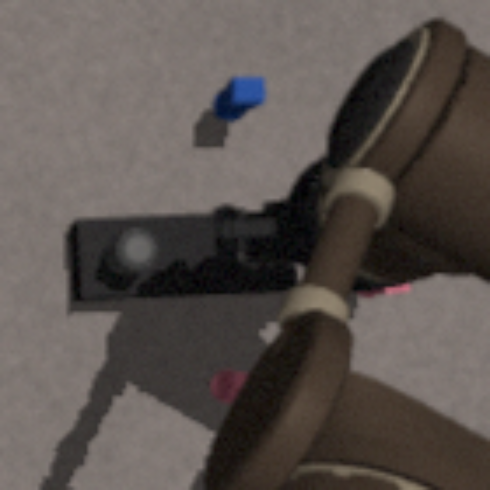

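```bash
python3 -m pendant '[{"linear":[0,0,3],"twist":[0,0,0]},{"linear":[0,0,6],"twist":[0,0,0]},{"linear":[0,0,8],"twist":[0,0,0]},{"linear":[0,0,8.9],"twist":[0,0,0]},{"linear":[0,0,8.9],"twist":[0,0,0]}]'
python3 -m pendant '[{"linear":[0,0,0],"twist":[0,0,0]},{"linear":[0,0,0],"twist":[0,0,0]},{"linear":[0,0,0],"twist":[0,0,0]},{"linear":[0,0,0],"twist":[0,0,0]},{"linear":[0,0,0],"twist":[0,0,0]}]' 0 60
python3 -c "
from h import *
s=read_state(); print(s['wrist_force'],s['wrist_torque'],s['gripper_width'],s['tcp_pos'])"
```

```text
clock: 2.08
tcp_pos: [0.5781, -0.2654, 0.2454]
orientation: [-3.14, -0.081, 0.001]
wrist_force: [-0.9, 0.5, 0.8]
gripper_width: 0.594
clock: 2.7
tcp_pos: [0.579, -0.2653, 0.2469]
orientation: [3.139, 0.082, 0.003]
wrist_force: [0.6, -0.7, 5.2]
gripper_width: 0.178
[ 0.59962247 -0.66104621  5.22898883] [ 0.00276574 -0.00591605 -0.0079221 ] 0.17785644449306884 [ 0.57895586 -0.26533123  0.24693812]
```

```bash
python3 -m pendant '[{"linear":[0,0,-1],"twist":[0,0,0]},{"linear":[0,0,-3],"twist":[0,0,0]},{"linear":[0,0,-6],"twist":[0,0,0]},{"linear":[0,0,-8],"twist":[0,0,0]},{"linear":[0,0,-8],"twist":[0,0,0]}]'
python3 - <<'E'
from h import *
s=read_state(); print(a_of(s),s['tcp_pos'],s['clock'],s['wrist_force'],s['wrist_torque'])
for n in("scene","top"):
    p=snap(n,f"pics/{n}2.png")
    print(n,proj(p,[.5785,-.2657,.114]))
a=cv2.imread('pics/scene2.png')[170:330,120:280]; b=cv2.imread('pics/top2.png')[130:270,300:440]
cv2.imwrite('pics/c3.png',np.hstack([cv2.resize(x,(400,400)) for x in(a,b)]))
E
```

```text
clock: 3.32
tcp_pos: [0.5792, -0.2654, 0.3286]
orientation: [3.138, 0.081, 0.007]
wrist_force: [0.5, 0.5, -0.9]
gripper_width: 0.178
(np.float64(2.975348164427237), array([ 0.00464126, -0.00249798, -0.99998611])) [ 0.5791714  -0.26543619  0.32863246] 3.325 [ 0.50108164  0.4965722  -0.8707277 ] [ 0.03055135  0.01325618 -0.00137633]
scene [163.9498066  284.31623336]
top [377.75138434 199.26991187]
```

View pics/c3.png

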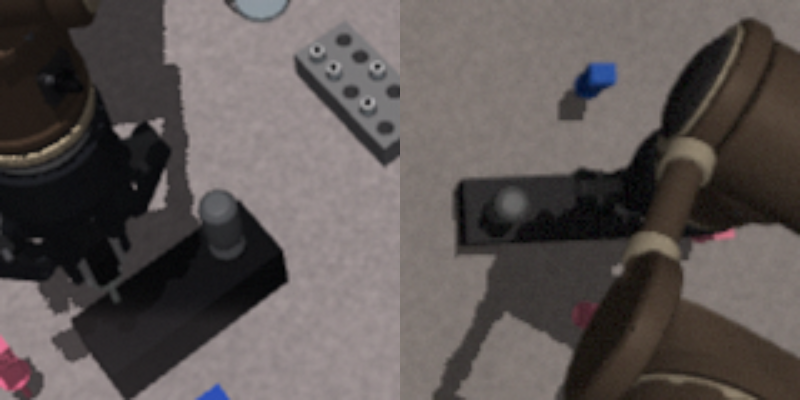

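```bash
python3 -m pendant '[{"linear":[0,0,-5.5],"twist":[0,0,0]},{"linear":[0.1,-3,-10],"twist":[0,0,6]},{"linear":[0.3,-9,-10],"twist":[0,0,12]},{"linear":[0.5,-15,-10],"twist":[0,0,18]},{"linear":[0.6,-21,-10],"twist":[0,0,25.2]}]'
python3 - <<'E'
from h import *
s=read_state(); print(a_of(s),s['tcp_pos'],s['clock'],s['wrist_force'])
go(s['tcp_pos'],a_of(s)[0],[.567,.2917,.42],-22.2)
E
```

```text
clock: 4.05
tcp_pos: [0.5727, -0.0533, 0.424]
orientation: [-3.081, 0.613, 0.004]
wrist_force: [-0.4, 1.1, -0.7]
gripper_width: 0.177
(np.float64(-22.500597828684405), array([-2.68568028e-03,  6.90475563e-04, -9.99996155e-01])) [ 0.57266424 -0.05329779  0.42399138] 4.05 [-0.38625701  1.05929863 -0.735477  ]
linear cm [-13.73 -31.66   0.4 ] twist z -0.3
```

```bash
python3 -m pendant '[{"linear":[-2.3,-5.4,0],"twist":[0,0,0]},{"linear":[-4.7,-10.9,0],"twist":[0,0,0]},{"linear":[-7.1,-16.4,0],"twist":[0,0,0]},{"linear":[-9.5,-21.9,0],"twist":[0,0,0]},{"linear":[-11.9,-27.4,0],"twist":[0,0,0]}]'
python3 -m pendant '[{"linear":[-1.8,-4.3,1.5],"twist":[0,0,0]},{"linear":[-1.8,-4.3,4],"twist":[0,0,0]},{"linear":[-1.8,-4.3,6],"twist":[0,0,0]},{"linear":[-1.8,-4.3,7],"twist":[0,0,0]},{"linear":[-1.8,-4.3,7],"twist":[0,0,0]}]'
python3 - <<'E'
from h import *
s=read_state(); print(a_of(s),s['tcp_pos'],s['clock'],s['wrist_force'],s['wrist_torque'])
for n in("scene","top"):
    p=snap(n,f"pics/{n}3.png")
    print(n,proj(p,[.567,.2917,.104]))
a=cv2.imread('pics/scene3.png')[60:220,320:480]; b=cv2.imread('pics/top3.png')[110:250,70:210]
cv2.imwrite('pics/c4.png',np.hstack([cv2.resize(x,(400,400)) for x in(a,b)]))
E
```

```text
clock: 4.68
tcp_pos: [0.5662, 0.2454, 0.4237]
orientation: [3.081, -0.605, -0.004]
wrist_force: [0.5, -0.4, -0.4]
gripper_width: 0.179
clock: 5.3
tcp_pos: [0.5664, 0.2894, 0.3543]
orientation: [3.081, -0.607, -0.003]
wrist_force: [0.0, 0.6, -0.1]
gripper_width: 0.179
(np.float64(-22.29748672584501), array([-0.00243188, -0.00106115, -0.99999648])) [0.56639186 0.28935382 0.35429448] 5.3 [ 0.00670727  0.6389329  -0.0845592 ] [ 0.01281149 -0.01078925  0.05081086]
scene [396.3846394  133.20794344]
top [133.68065691 200.74632691]
```

View pics/c4.png

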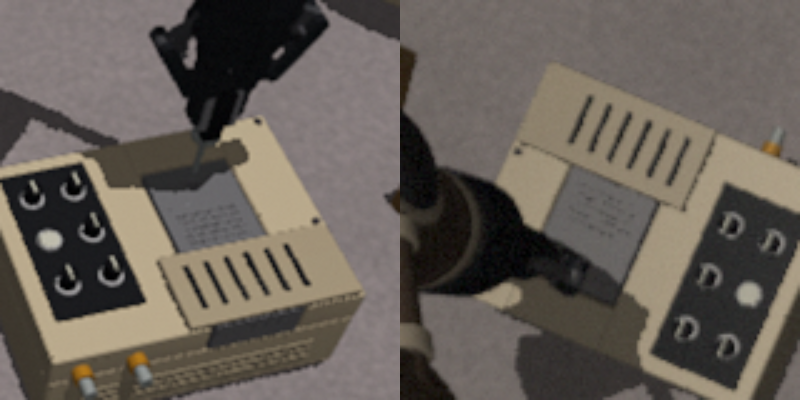

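View pics/scene3.png

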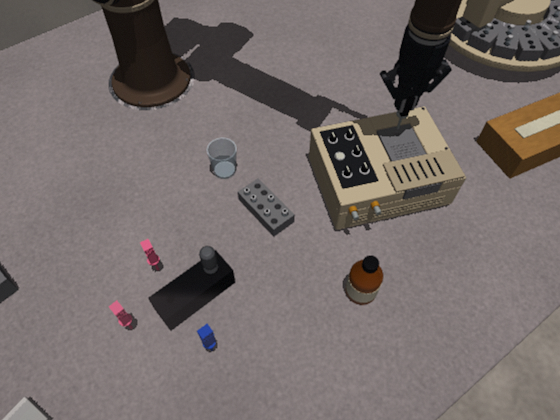

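Run:
```python
from h import *
a=cv2.imread('pics/scene3.png')[95:155,370:430]
e=cv2.resize(a,None,fx=10,fy=10,interpolation=cv2.INTER_CUBIC)
cv2.imwrite('pics/c5.png',(255*(e/255.)**.6).astype('uint8'))
```

```text
(no output)
```

View pics/c5.png

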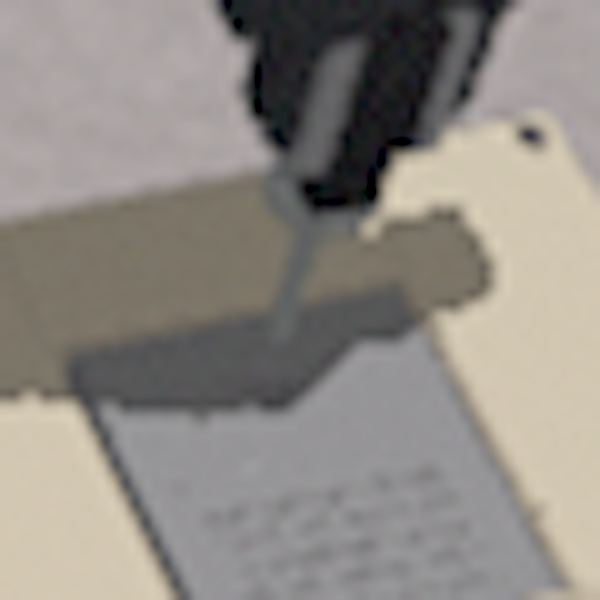

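Run:
```python
from h import *
S=pickle.load(open('scene.pkl','rb')); s=read_state(); print(s['tcp_pos'])
f=lambda q:(np.array(q)+.5)/10-.5+np.array((370,95))
t=f((277,338)); c=f((312,232))
x,y,z=.5664,.2895,.3545
for off in(.231,.233,.235):
    print(off,'pred tip',proj(S,[x,y,z-off]),'meas',t,'world',atz(S,*t,z-off))
print('pred collar',proj(S,[x,y,z-.233+.042]),c)
print('hole', atz(S,396.6,133.9,.104))
```

```text
[0.56707511 0.28972933 0.35636576]
0.231 pred tip [397.37974266 127.14069779] meas [397.25 128.35] world [0.56860185 0.28696969 0.1235    ]
0.233 pred tip [397.17551511 127.80425811] meas [397.25 128.35] world [0.56755901 0.28857373 0.1215    ]
0.235 pred tip [396.97197959 128.46556993] meas [397.25 128.35] world [0.56651616 0.29017778 0.1195    ]
pred collar [401.61524691 113.3790258 ] [400.75 117.75]
hole [0.56863292 0.29072021 0.104     ]
```

Run:
```python
from h import *
p=np.array([.272,-.563,.405]);a=25.77
for l,t in [((27.5,-9,4.5),22.8),((10.3,-9.2,2.5),0),((0,0,8.9),0),((0,0,-8),0),((.6,-21,-10),25.2),((-11.9,-27.4,0),0),((-1.8,-4.3,7),0)]:
    p=p+Rdown(a)@np.array(l)/100; a-=t; print(np.round(p,4),round(a,2))
go(p,a,[.5675,.2917,.3395])
np.save('cmd.npy',p)
```

```text
[ 0.4805 -0.3624  0.36  ] 2.97
[ 0.5786 -0.2652  0.335 ] 2.97
[ 0.5786 -0.2652  0.246 ] 2.97
[ 0.5786 -0.2652  0.326 ] 2.97
[ 0.5737 -0.0551  0.426 ] -22.23
[0.5672 0.2435 0.426 ] -22.23
[0.5668 0.2901 0.356 ] -22.23
linear cm [ 0.   -0.17  1.65] twist z 0
```

```bash
python3 -m pendant '[{"linear":[0,-0.17,0.6],"twist":[0,0,0]},{"linear":[0,-0.17,1.0],"twist":[0,0,0]},{"linear":[0,-0.17,1.4],"twist":[0,0,0]},{"linear":[0,-0.17,1.4],"twist":[0,0,0]},{"linear":[0,-0.17,1.4],"twist":[0,0,0]}]'
python3 - <<'E'
from h import *
s=read_state(); print(a_of(s),s['tcp_pos'],s['clock'],s['wrist_force'],s['wrist_torque'])
p=snap("scene","pics/scene4.png")
print(proj(p,[.5678,.2917,.104]))
a=cv2.imread('pics/scene4.png')[105:155,370:420]
e=cv2.resize(a,None,fx=12,fy=12,interpolation=cv2.INTER_CUBIC)
cv2.imwrite('pics/c6.png',(255*np.clip(e/160.,0,1)**.6).astype('uint8'))
E
```

```text
clock: 6.02
tcp_pos: [0.5672, 0.2919, 0.3417]
orientation: [-3.083, 0.606, -0.0]
wrist_force: [-0.1, 0.2, -0.9]
gripper_width: 0.178
(np.float64(-22.22648204604785), array([ 3.33870544e-05,  3.26600920e-05, -9.99999999e-01])) [0.56719287 0.2918879  0.34170496] 6.025 [-0.13903826  0.2106342  -0.87553238] [ 0.02219695  0.00237833 -0.01042218]
[396.65654868 133.44141205]
```

View pics/c6.png

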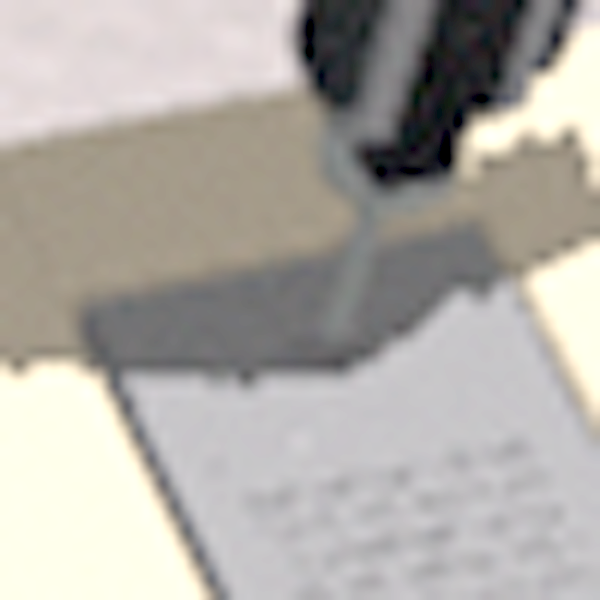

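```bash
python3 -m pendant '[{"linear":[0,0,0.3],"twist":[0,0,0]},{"linear":[0,0,0.5],"twist":[0,0,0]},{"linear":[0,0,0.7],"twist":[0,0,0]},{"linear":[0,0,0.8],"twist":[0,0,0]},{"linear":[0,0,0.8],"twist":[0,0,0]}]'
```

```text
clock: 6.7
tcp_pos: [0.5671, 0.2918, 0.3335]
orientation: [3.083, -0.606, -0.0]
wrist_force: [-0.2, 0.6, -0.6]
gripper_width: 0.181
```

```bash
python3 -m pendant '[{"linear":[0,0,0.1],"twist":[0,0,0]},{"linear":[0,0,0.2],"twist":[0,0,0]},{"linear":[0,0,0.3],"twist":[0,0,0]},{"linear":[0,0,0.3],"twist":[0,0,0]},{"linear":[0,0,0.3],"twist":[0,0,0]}]'
python3 - <<'E'
from h import *
s=read_state(); print(s['wrist_force'],s['wrist_torque'])
p=snap("scene","pics/scene5.png")
a=cv2.imread('pics/scene5.png')[105:155,370:420]
e=cv2.resize(a,None,fx=12,fy=12,interpolation=cv2.INTER_CUBIC)
cv2.imwrite('pics/c7.png',(255*np.clip(e/160.,0,1)**.6).astype('uint8'))
E
```

```text
clock: 7.32
tcp_pos: [0.5672, 0.2919, 0.3307]
orientation: [-3.083, 0.606, -0.0]
wrist_force: [-0.7, -0.8, -1.3]
gripper_width: 0.176
[-0.74952637 -0.84655575 -1.28974375] [-0.04013198  0.0019044   0.04250455]
```

View pics/c7.png

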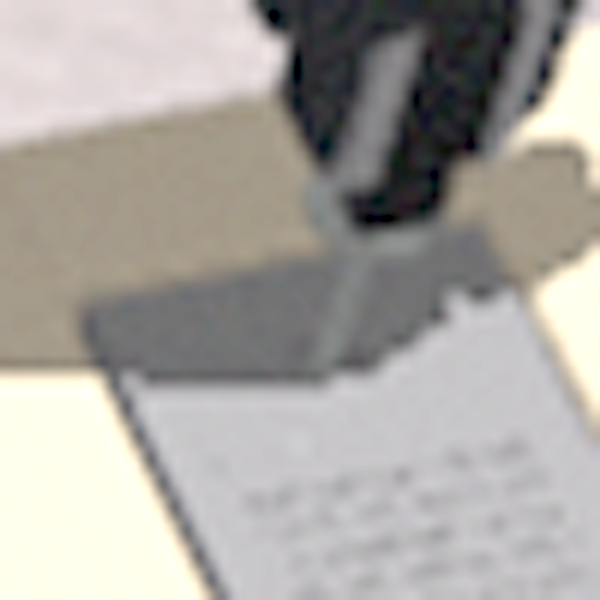

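```bash
python3 -m pendant '[{"linear":[0,0,0.1],"twist":[0,0,0]},{"linear":[0,0,0.2],"twist":[0,0,0]},{"linear":[0,0,0.2],"twist":[0,0,0]},{"linear":[0,0,0.2],"twist":[0,0,0]},{"linear":[0,0,0.2],"twist":[0,0,0]}]'
python3 -m pendant '[{"linear":[0,0,0.1],"twist":[0,0,0]},{"linear":[0,0,0.2],"twist":[0,0,0]},{"linear":[0,0,0.2],"twist":[0,0,0]},{"linear":[0,0,0.2],"twist":[0,0,0]},{"linear":[0,0,0.2],"twist":[0,0,0]}]'
```

```text
clock: 8.0
tcp_pos: [0.5672, 0.2919, 0.3287]
orientation: [-3.083, 0.606, -0.0]
wrist_force: [0.3, 0.1, -0.9]
gripper_width: 0.18
clock: 8.62
tcp_pos: [0.5672, 0.2919, 0.3267]
orientation: [-3.083, 0.606, -0.0]
wrist_force: [-0.3, -0.7, -0.7]
gripper_width: 0.179
```

```bash
python3 -c "
from plant import read_state as r
s=r();print(s['wrist_force'],s['wrist_torque'],s['tcp_pos'])"
```

```text
[-0.26434412 -0.66997599 -0.70834116] [ 0.03204991 -0.01021808 -0.03675118] [0.56720745 0.29185441 0.3267311 ]
```

```bash
python3 -m pendant '[{"linear":[0,0,0.1],"twist":[0,0,0]},{"linear":[0,0,0.2],"twist":[0,0,0]},{"linear":[0,0,0.2],"twist":[0,0,0]},{"linear":[0,0,0.2],"twist":[0,0,0]},{"linear":[0,0,0.2],"twist":[0,0,0]}]'
python3 -m pendant '[{"linear":[0,0,0.1],"twist":[0,0,0]},{"linear":[0,0,0.15],"twist":[0,0,0]},{"linear":[0,0,0.15],"twist":[0,0,0]},{"linear":[0,0,0.15],"twist":[0,0,0]},{"linear":[0,0,0.15],"twist":[0,0,0]}]'
```

```text
clock: 9.25
tcp_pos: [0.5672, 0.2919, 0.3247]
orientation: [-3.083, 0.606, -0.0]
wrist_force: [-0.2, -0.2, -0.8]
gripper_width: 0.18
clock: 9.88
tcp_pos: [0.5672, 0.2919, 0.3232]
orientation: [-3.083, 0.606, -0.0]
wrist_force: [0.5, 0.4, 0.1]
gripper_width: 0.18
```

```bash
python3 -m pendant '[{"linear":[0,0,0.05],"twist":[0,0,0]},{"linear":[0,0,0.1],"twist":[0,0,0]},{"linear":[0,0,0.1],"twist":[0,0,0]},{"linear":[0,0,0.1],"twist":[0,0,0]},{"linear":[0,0,0.1],"twist":[0,0,0]}]'
python3 -m pendant '[{"linear":[0,0,0],"twist":[0,0,0]},{"linear":[0,0,0],"twist":[0,0,0]},{"linear":[0,0,0],"twist":[0,0,0]},{"linear":[0,0,0],"twist":[0,0,0]},{"linear":[0,0,0],"twist":[0,0,0]}]'
```

```text
clock: 10.5
tcp_pos: [0.5673, 0.2919, 0.3224]
orientation: [-3.082, 0.606, -0.001]
wrist_force: [-0.3, -0.8, 1.5]
gripper_width: 0.185
clock: 11.12
tcp_pos: [0.5672, 0.2919, 0.3222]
orientation: [-3.083, 0.605, -0.0]
wrist_force: [0.0, 0.2, 2.4]
gripper_width: 0.177
```

```bash
python3 -m pendant '[{"linear":[0,0,0.05],"twist":[0,0,0]},{"linear":[0,0,0.1],"twist":[0,0,0]},{"linear":[0,0,0.1],"twist":[0,0,0]},{"linear":[0,0,0.1],"twist":[0,0,0]},{"linear":[0,0,0.1],"twist":[0,0,0]}]'
python3 -m pendant '[{"linear":[0,0,0.05],"twist":[0,0,0]},{"linear":[0,0,0.1],"twist":[0,0,0]},{"linear":[0,0,0.1],"twist":[0,0,0]},{"linear":[0,0,0.1],"twist":[0,0,0]},{"linear":[0,0,0.1],"twist":[0,0,0]}]'
```

```text
clock: 11.75
tcp_pos: [0.5672, 0.2919, 0.3213]
orientation: [-3.082, 0.606, -0.0]
wrist_force: [-0.4, 0.8, 4.0]
gripper_width: 0.179
clock: 12.38
tcp_pos: [0.5672, 0.2919, 0.3203]
orientation: [-3.082, 0.606, -0.0]
wrist_force: [-0.1, -0.4, 4.3]
gripper_width: 0.179
```

```bash
python3 -m pendant '[{"linear":[0,0,0.05],"twist":[0,0,0]},{"linear":[0,0,0.1],"twist":[0,0,0]},{"linear":[0,0,0.1],"twist":[0,0,0]},{"linear":[0,0,0.1],"twist":[0,0,0]},{"linear":[0,0,0.1],"twist":[0,0,0]}]'
python3 -m pendant '[{"linear":[0,0,0.03],"twist":[0,0,0]},{"linear":[0,0,0.06],"twist":[0,0,0]},{"linear":[0,0,0.06],"twist":[0,0,0]},{"linear":[0,0,0.06],"twist":[0,0,0]},{"linear":[0,0,0.06],"twist":[0,0,0]}]'
```

```text
clock: 13.0
tcp_pos: [0.5673, 0.2919, 0.3194]
orientation: [-3.082, 0.606, -0.0]
wrist_force: [-0.8, -0.8, 5.9]
gripper_width: 0.179
clock: 13.62
tcp_pos: [0.5673, 0.2919, 0.319]
orientation: [-3.082, 0.606, -0.0]
wrist_force: [-0.9, -0.3, 5.9]
gripper_width: 0.18
```

```bash
python3 -m pendant '[{"linear":[0.1,0,0.02],"twist":[0,0,0]},{"linear":[0.2,0,0.02],"twist":[0,0,0]},{"linear":[0.3,0,0.02],"twist":[0,0,0]},{"linear":[0.4,0,0.02],"twist":[0,0,0]},{"linear":[0.4,0,0.02],"twist":[0,0,0]}]'
cat > st.py <<'E'
from h import *
s=read_state();a=np.radians(-22.2);F=s['wrist_force'];c,n=np.cos(a),np.sin(a)
t=s['tcp_pos'];q=t-np.array([.5672,.2919,.319])
print('Fx_mod %.1f Fy_mod %.1f Fz_net %.1f'%(c*F[0]+n*F[1],-n*F[0]+c*F[1],F[2]+.75),'dx %.1f dy %.1f dz %.1f mm'%tuple(1e3*np.array([c*q[0]+n*q[1],-n*q[0]+c*q[1],q[2]])),'tilt',np.round(a_of(s)[1],4),'tau',np.round(s['wrist_torque'],2))
E
python3 st.py
```

```text
clock: 14.25
tcp_pos: [0.5702, 0.2908, 0.3185]
orientation: [-3.082, 0.606, 0.004]
wrist_force: [-2.2, 1.2, 5.8]
gripper_width: 0.179
Fx_mod -2.5 Fy_mod 0.3 Fz_net 6.5 dx 3.2 dy 0.1 dz -0.5 mm tilt [-2.6e-03  9.0e-04 -1.0e+00] tau [0.21 0.64 0.01]
```

```bash
python3 -m pendant '[{"linear":[0.1,0,0],"twist":[0,0,0]},{"linear":[0.2,0,0],"twist":[0,0,0]},{"linear":[0.3,0,0],"twist":[0,0,0]},{"linear":[0.4,0,0],"twist":[0,0,0]},{"linear":[0.5,0,0],"twist":[0,0,0]}]'
python3 st.py
```

```text
clock: 14.88
tcp_pos: [0.5747, 0.2889, 0.3185]
orientation: [-3.082, 0.606, 0.005]
wrist_force: [-3.2, 0.6, 7.9]
gripper_width: 0.182
Fx_mod -3.2 Fy_mod -0.6 Fz_net 8.6 dx 8.1 dy 0.1 dz -0.5 mm tilt [-0.003  0.001 -1.   ] tau [0.27 0.69 0.06]
```

```bash
python3 -m pendant '[{"linear":[0.2,0,-0.02],"twist":[0,0,0]},{"linear":[0.4,0,-0.02],"twist":[0,0,0]},{"linear":[0.6,0,-0.02],"twist":[0,0,0]},{"linear":[0.8,0,-0.02],"twist":[0,0,0]},{"linear":[1.0,0,-0.02],"twist":[0,0,0]}]'
python3 st.py
python3 - <<'E'
from h import *
p=snap("scene","pics/scene6.png"); t=snap("top","pics/top6.png")
a=cv2.imread('pics/scene6.png')[85:225,310:470]; b=cv2.imread('pics/top6.png')[110:250,70:210]
cv2.imwrite('pics/c8.png',np.hstack([cv2.resize(x,(400,400)) for x in(a,b)]))
E
```

```text
clock: 15.5
tcp_pos: [0.584, 0.2852, 0.3186]
orientation: [-3.082, 0.606, 0.005]
wrist_force: [-3.7, 1.2, 6.3]
gripper_width: 0.18
Fx_mod -3.9 Fy_mod -0.3 Fz_net 7.0 dx 18.1 dy 0.1 dz -0.4 mm tilt [-0.0032  0.001  -1.    ] tau [ 0.27  0.68 -0.03]
```

View pics/c8.png

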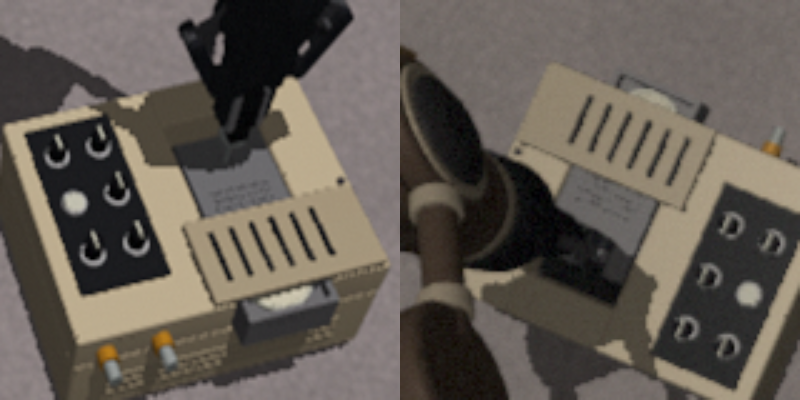

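```bash
python3 -m pendant '[{"linear":[0.2,0,0],"twist":[0,0,0]},{"linear":[0.4,0,0],"twist":[0,0,0]},{"linear":[0.6,0,0],"twist":[0,0,0]},{"linear":[0.8,0,0],"twist":[0,0,0]},{"linear":[1.0,0,0],"twist":[0,0,0]}]'
python3 st.py
python3 -m pendant '[{"linear":[0.2,0,0],"twist":[0,0,0]},{"linear":[0.4,0,0],"twist":[0,0,0]},{"linear":[0.6,0,0],"twist":[0,0,0]},{"linear":[0.8,0,0],"twist":[0,0,0]},{"linear":[0.8,0,0],"twist":[0,0,0]}]'
python3 st.py
```

```text
clock: 16.23
tcp_pos: [0.5932, 0.2814, 0.3186]
orientation: [-3.082, 0.606, 0.005]
wrist_force: [-3.3, 1.6, 6.9]
gripper_width: 0.177
Fx_mod -3.6 Fy_mod 0.2 Fz_net 7.6 dx 28.1 dy 0.1 dz -0.4 mm tilt [-0.0032  0.001  -1.    ] tau [0.25 0.75 0.03]
clock: 16.85
tcp_pos: [0.6008, 0.2782, 0.3186]
orientation: [-3.082, 0.606, 0.004]
wrist_force: [-2.2, 1.0, 5.5]
gripper_width: 0.182
Fx_mod -2.4 Fy_mod 0.1 Fz_net 6.3 dx 36.3 dy 0.1 dz -0.4 mm tilt [-2.6e-03  9.0e-04 -1.0e+00] tau [ 0.19  0.61 -0.02]
```

```bash
python3 -m pendant '[{"linear":[0.1,0,0],"twist":[0,0,0]},{"linear":[0.2,0,0],"twist":[0,0,0]},{"linear":[0.3,0,0],"twist":[0,0,0]},{"linear":[0.4,0,0],"twist":[0,0,0]},{"linear":[0.5,0,0],"twist":[0,0,0]}]'
python3 st.py
python3 -m pendant '[{"linear":[0.2,0,0],"twist":[0,0,0]},{"linear":[0.4,0,0],"twist":[0,0,0]},{"linear":[0.6,0,0],"twist":[0,0,0]},{"linear":[0.8,0,0],"twist":[0,0,0]},{"linear":[1.0,0,0],"twist":[0,0,0]}]'
python3 st.py
```

```text
clock: 17.48
tcp_pos: [0.6052, 0.2765, 0.3186]
orientation: [-3.082, 0.606, 0.005]
wrist_force: [-3.0, 0.8, 6.4]
gripper_width: 0.182
Fx_mod -3.1 Fy_mod -0.4 Fz_net 7.1 dx 41.1 dy 0.1 dz -0.4 mm tilt [-0.0031  0.001  -1.    ] tau [ 0.2   0.7  -0.04]
clock: 18.1
tcp_pos: [0.6145, 0.2727, 0.3186]
orientation: [-3.082, 0.606, 0.005]
wrist_force: [-3.3, 1.0, 6.5]
gripper_width: 0.18
Fx_mod -3.5 Fy_mod -0.4 Fz_net 7.3 dx 51.1 dy 0.1 dz -0.4 mm tilt [-0.0033  0.001  -1.    ] tau [0.2  0.71 0.04]
```

```bash
python3 -m pendant '[{"linear":[0.2,0,0],"twist":[0,0,0]},{"linear":[0.4,0,0],"twist":[0,0,0]},{"linear":[0.6,0,0],"twist":[0,0,0]},{"linear":[0.8,0,0],"twist":[0,0,0]},{"linear":[0.9,0,0],"twist":[0,0,0]}]'
python3 st.py
python3 -m pendant '[{"linear":[0.05,0,0],"twist":[0,0,0]},{"linear":[0.1,0,0],"twist":[0,0,0]},{"linear":[0.15,0,0],"twist":[0,0,0]},{"linear":[0.2,0,0],"twist":[0,0,0]},{"linear":[0.2,0,0],"twist":[0,0,0]}]'
python3 st.py
```

```text
clock: 18.73
tcp_pos: [0.6229, 0.2692, 0.3186]
orientation: [-3.082, 0.606, 0.005]
wrist_force: [-2.7, 1.0, 6.4]
gripper_width: 0.181
Fx_mod -2.9 Fy_mod -0.1 Fz_net 7.2 dx 60.1 dy 0.1 dz -0.4 mm tilt [-3.1e-03  9.0e-04 -1.0e+00] tau [ 0.24  0.71 -0.  ]
clock: 19.35
tcp_pos: [0.6248, 0.2685, 0.3187]
orientation: [-3.082, 0.606, 0.005]
wrist_force: [-2.5, 0.3, 6.0]
gripper_width: 0.177
Fx_mod -2.5 Fy_mod -0.7 Fz_net 6.8 dx 62.1 dy 0.1 dz -0.3 mm tilt [-0.0028  0.001  -1.    ] tau [ 0.2   0.69 -0.03]
```

```bash
python3 -m pendant '[{"linear":[0.05,0,0],"twist":[0,0,0]},{"linear":[0.1,0,0],"twist":[0,0,0]},{"linear":[0.15,0,0],"twist":[0,0,0]},{"linear":[0.2,0,0],"twist":[0,0,0]},{"linear":[0.2,0,0],"twist":[0,0,0]}]'
python3 st.py
python3 -m pendant '[{"linear":[0.03,0,0],"twist":[0,0,0]},{"linear":[0.06,0,0],"twist":[0,0,0]},{"linear":[0.1,0,0],"twist":[0,0,0]},{"linear":[0.1,0,0],"twist":[0,0,0]},{"linear":[0.1,0,0],"twist":[0,0,0]}]'
python3 st.py
```

```text
clock: 19.98
tcp_pos: [0.6262, 0.268, 0.3184]
orientation: [-3.082, 0.606, 0.007]
wrist_force: [-3.5, 0.4, 5.6]
gripper_width: 0.177
Fx_mod -3.4 Fy_mod -0.9 Fz_net 6.4 dx 63.7 dy 0.1 dz -0.6 mm tilt [-0.0044  0.0013 -1.    ] tau [0.29 0.85 0.01]
clock: 20.6
tcp_pos: [0.6269, 0.2677, 0.3184]
orientation: [-3.082, 0.606, 0.008]
wrist_force: [-4.4, 1.1, 6.7]
gripper_width: 0.181
Fx_mod -4.5 Fy_mod -0.7 Fz_net 7.5 dx 64.5 dy 0.1 dz -0.6 mm tilt [-0.005   0.0014 -1.    ] tau [0.38 1.01 0.01]
```

```bash
python3 -m pendant '[{"linear":[0.03,0,0],"twist":[0,0,0]},{"linear":[0.06,0,0],"twist":[0,0,0]},{"linear":[0.1,0,0],"twist":[0,0,0]},{"linear":[0.1,0,0],"twist":[0,0,0]},{"linear":[0.1,0,0],"twist":[0,0,0]}]'
python3 st.py
python3 -m pendant '[{"linear":[0.03,0,0],"twist":[0,0,0]},{"linear":[0.06,0,0],"twist":[0,0,0]},{"linear":[0.1,0,0],"twist":[0,0,0]},{"linear":[0.1,0,0],"twist":[0,0,0]},{"linear":[0.1,0,0],"twist":[0,0,0]}]'
python3 st.py
```

```text
clock: 21.22
tcp_pos: [0.6277, 0.2674, 0.3183]
orientation: [-3.082, 0.606, 0.009]
wrist_force: [-5.3, 2.1, 6.2]
gripper_width: 0.177
Fx_mod -5.7 Fy_mod 0.0 Fz_net 7.0 dx 65.3 dy 0.2 dz -0.7 mm tilt [-0.0057  0.0015 -1.    ] tau [0.36 1.07 0.01]
clock: 21.85
tcp_pos: [0.6282, 0.2673, 0.3183]
orientation: [-3.082, 0.606, 0.012]
wrist_force: [-6.2, 2.7, 7.9]
gripper_width: 0.185
Fx_mod -6.7 Fy_mod 0.1 Fz_net 8.6 dx 65.8 dy 0.2 dz -0.7 mm tilt [-0.0073  0.0019 -1.    ] tau [0.57 1.37 0.01]
```

Run:
```python
from h import *
p=snap("scene","pics/scene7.png"); t=snap("top","pics/top7.png")
q=[.58888,.23958,-.38686]; c,n=np.cos(q[2]),np.sin(q[2])
def W(x,y,z): return [q[0]+c*x-n*y,q[1]+n*x+c*y,z]
a=cv2.imread('pics/scene7.png'); b=cv2.imread('pics/top7.png')
for im,pp in((a,p),(b,t)):
    for y in(.003,.077):
        print(np.round(proj(pp,W(.162,y,.104)),1))
A=cv2.resize(a[85:225,310:470],None,fx=4,fy=4,interpolation=cv2.INTER_CUBIC); B=cv2.resize(b[100:240,70:210],None,fx=4,fy=4,interpolation=cv2.INTER_CUBIC)
for im,pp,o in((A,p,(310,85)),(B,t,(70,100))):
    for y in(.003,.077):
        u=(proj(pp,W(.162,y,.104))-o+.5)*4-.5; cv2.circle(im,tuple(int(round(v)) for v in u),3,(0,0,255),1)
cv2.imwrite('pics/c9.png',A);cv2.imwrite('pics/c10.png',B)
```

```text
[419.4 217.1]
[456.1 208.5]
[183.9 126.8]
[154.5 114.3]
```

View pics/c9.png

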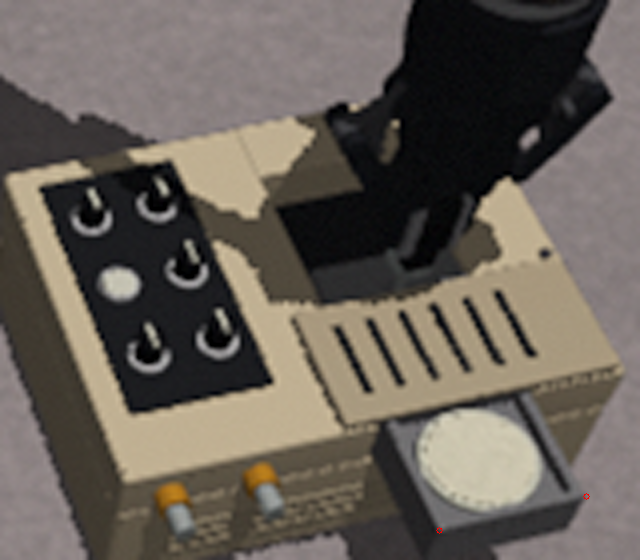

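View pics/c10.png

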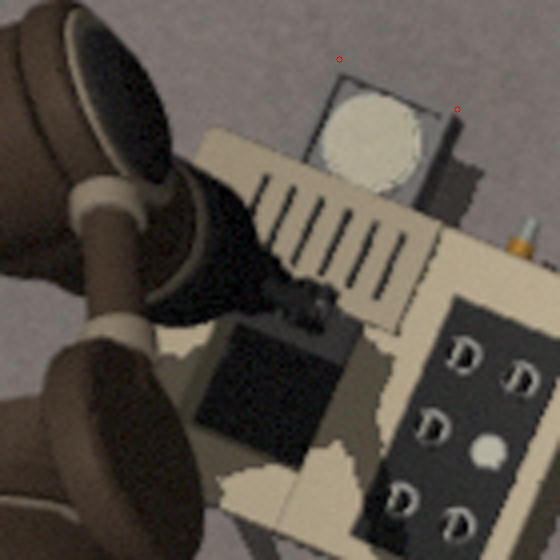

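```bash
python3 -m pendant '[{"linear":[0.03,0,-0.05],"twist":[0,0,0]},{"linear":[0.06,0,-0.05],"twist":[0,0,0]},{"linear":[0.1,0,-0.05],"twist":[0,0,0]},{"linear":[0.15,0,-0.05],"twist":[0,0,0]},{"linear":[0.15,0,-0.05],"twist":[0,0,0]}]'
python3 st.py
```

```text
clock: 22.58
tcp_pos: [0.6289, 0.267, 0.3183]
orientation: [-3.082, 0.607, 0.016]
wrist_force: [-6.8, 2.9, 7.4]
gripper_width: 0.177
Fx_mod -7.4 Fy_mod 0.1 Fz_net 8.2 dx 66.5 dy 0.3 dz -0.7 mm tilt [-0.01    0.0025 -0.9999] tau [0.77 1.73 0.03]
```

```bash
python3 -m pendant '[{"linear":[-0.15,0,0],"twist":[0,0,0]},{"linear":[-0.3,0,0],"twist":[0,0,0]},{"linear":[-0.45,0,-0.1],"twist":[0,0,0]},{"linear":[-0.5,0,-0.2],"twist":[0,0,0]},{"linear":[-0.5,0,-0.3],"twist":[0,0,0]}]'
python3 st.py
```

```text
clock: 23.2
tcp_pos: [0.6264, 0.2677, 0.3216]
orientation: [-3.082, 0.606, 0.003]
wrist_force: [-1.7, 1.6, 3.1]
gripper_width: 0.177
Fx_mod -2.1 Fy_mod 0.8 Fz_net 3.9 dx 64.0 dy -0.0 dz 2.6 mm tilt [-1.7e-03  5.0e-04 -1.0e+00] tau [0.34 0.46 0.03]
```

```bash
python3 -m pendant '[{"linear":[-0.1,0,-0.2],"twist":[0,0,0]},{"linear":[-0.1,0,-0.4],"twist":[0,0,0]},{"linear":[-0.1,0,-0.6],"twist":[0,0,0]},{"linear":[-0.1,0,-0.8],"twist":[0,0,0]},{"linear":[-0.1,0,-1],"twist":[0,0,0]}]'
python3 st.py
```

```text
clock: 23.82
tcp_pos: [0.626, 0.2677, 0.3321]
orientation: [3.082, -0.606, -0.0]
wrist_force: [0.6, 0.4, -0.8]
gripper_width: 0.182
Fx_mod 0.4 Fy_mod 0.5 Fz_net -0.1 dx 63.6 dy -0.2 dz 13.1 mm tilt [-1.e-04 -1.e-04 -1.e+00] tau [-0.01  0.02  0.  ]
```

Free of contact. Lift clear, then look.

```bash
python3 -m pendant '[{"linear":[0,0,-1.5],"twist":[0,0,0]},{"linear":[0,0,-4],"twist":[0,0,0]},{"linear":[0,0,-8],"twist":[0,0,0]},{"linear":[0,0,-10],"twist":[0,0,0]},{"linear":[0,0,-10],"twist":[0,0,0]}]'
python3 - <<'E'
from h import *
s=read_state();print(s['tcp_pos'],a_of(s),s['gripper_width'])
p=snap("scene","pics/scene8.png"); t=snap("top","pics/top8.png")
a=cv2.imread('pics/scene8.png'); b=cv2.imread('pics/top8.png')
A=cv2.resize(a[30:220,310:470],None,fx=3,fy=3,interpolation=cv2.INTER_CUBIC); 
B=cv2.resize(b[100:240,70:210],None,fx=4,fy=4,interpolation=cv2.INTER_CUBIC)
cv2.imwrite('pics/c11.png',A);cv2.imwrite('pics/c12.png',B)
E
```

```text
clock: 24.45
tcp_pos: [0.6265, 0.268, 0.4352]
orientation: [-3.08, 0.605, -0.007]
wrist_force: [0.1, -0.2, -1.6]
gripper_width: 0.182
[0.62649781 0.26803699 0.43518407] (np.float64(-22.22737821824363), array([ 0.00520002,  0.00182601, -0.99998481])) 0.182044423721621
```

View pics/c11.png

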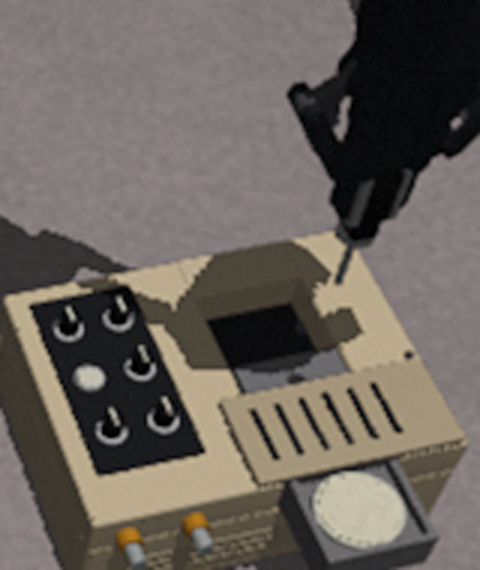

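View pics/c12.png

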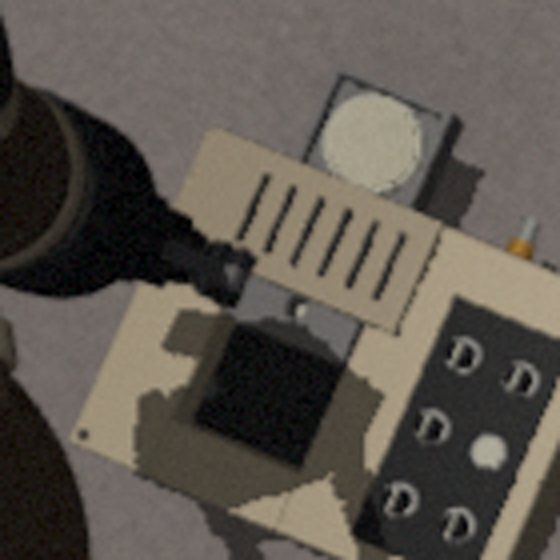

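Run:
```python
from h import *
T=pickle.load(open('top.pkl','rb'));S=pickle.load(open('scene.pkl','rb'))
f=lambda q,o,s:(np.array(q)+.5)/s-.5+np.array(o)
d=atz(T,*f((299,310),(70,100),4),.104)-atz(T,*f((214,327),(80,120),4),.104); print(d,np.linalg.norm(d))
d=atz(S,*f((295,377),(310,30),3),.104)-atz(S,*f((388,157),(300,95),4),.104); print(d,np.linalg.norm(d))
p=np.load('cmd.npy'); a=-22.23
for l in [(0,-.17,1.4),(0,0,.8+.3+.4+.2+.15+.1+.2+.16),(6.95,0,.02-.02-.05),(-.5,0,-.3),(-.1,0,-1),(0,0,-10)]:
    p=p+Rdown(a)@np.array(l)/100
print(p); np.save('cmd.npy',p)
# to block hole: cmd at pick (.5786,-.2652,.246)
go(p,a,[.5786,-.2652,.45],2.97)
```

```text
[ 0.05621061 -0.02408654  0.        ] 0.06115385835292542
[ 5.47269884e-02 -2.18747340e-02 -1.11022302e-16] 0.058936807206471306
[0.62626338 0.26766886 0.4324    ]
linear cm [15.75 51.13 -1.76] twist z -25.2
```

Run:
```python
from h import *
def z(fn,r,c,w,h,s): return cv2.resize(cv2.imread(fn)[r:r+h,c:c+w],None,fx=s,fy=s,interpolation=cv2.INTER_CUBIC)
A=z('pics/scene0.png',118,382,32,32,12); B=z('pics/scene8.png',140,392,32,32,12)
C=z('pics/top0.png',188,118,32,32,12); D=z('pics/top8.png',162,128,32,32,12)
im=np.vstack([np.hstack([A,B]),np.hstack([C,D])]); im=(255*np.clip(im/170.,0,1)**.7).astype('uint8')
for k in range(0,768,48): im[k,::6]=(0,255,255); im[::6,k]=(0,255,255)
cv2.imwrite('pics/c13.png',im[:,:][:600] if False else cv2.resize(im,(600,600)))
```

```text
(no output)
```

View pics/c13.png

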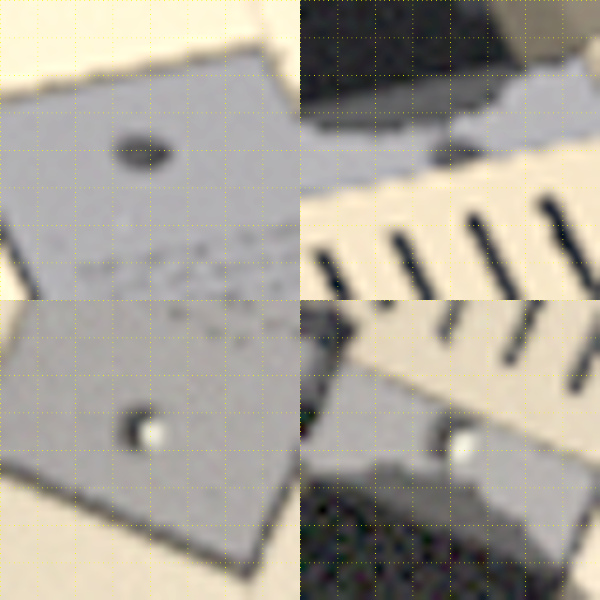

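```bash
python3 -m pendant '[{"linear":[1.7,5.5,-0.5],"twist":[0,0,-5]},{"linear":[3.4,11,-1],"twist":[0,0,-10]},{"linear":[5.1,16.5,-1.5],"twist":[0,0,-15]},{"linear":[6.8,22,-1.8],"twist":[0,0,-20]},{"linear":[8.5,27.5,-1.8],"twist":[0,0,-25.2]}]'
python3 - <<'E'
from h import *
p=np.load('cmd.npy'); p=p+Rdown(-22.23)@np.array([.085,.275,-.018]); print(p); np.save('cmd.npy',p); go(p,2.97,[.5786,-.2652,.32])
E
```

```text
clock: 25.18
tcp_pos: [0.5997, -0.0206, 0.4479]
orientation: [-3.14, -0.086, 0.005]
wrist_force: [0.6, 0.2, -0.6]
gripper_width: 0.181
[ 0.60090604 -0.01904878  0.4504    ]
linear cm [-3.5  24.47 13.04] twist z 0
```

```bash
python3 -m pendant '[{"linear":[-0.8,5.5,0],"twist":[0,0,0]},{"linear":[-1.6,11,0],"twist":[0,0,0]},{"linear":[-2.4,16.5,0],"twist":[0,0,0]},{"linear":[-3.1,22,0],"twist":[0,0,0]},{"linear":[-3.5,24.5,0],"twist":[0,0,0]}]'
python3 -m pendant '[{"linear":[0,0,3],"twist":[0,0,0]},{"linear":[0,0,7],"twist":[0,0,0]},{"linear":[0,0,11],"twist":[0,0,0]},{"linear":[0,0,13],"twist":[0,0,0]},{"linear":[0,0,13],"twist":[0,0,0]}]'
python3 - <<'E'
from h import *
s=read_state();print(s['tcp_pos'],a_of(s),s['gripper_width'])
p=snap("scene","pics/scene9.png"); t=snap("top","pics/top9.png")
a=cv2.imread('pics/scene9.png'); b=cv2.imread('pics/top9.png')
A=cv2.resize(a[225:325,130:230],None,fx=6,fy=6,interpolation=cv2.INTER_CUBIC); A=(255*np.clip(A/100.,0,1)**.6).astype('uint8')
for z in(.086,.128):
    u=(proj(p,[.5786,-.2652,z])-(130,225)+.5)*6-.5; print(z,u)
u=(proj(p,[.5786,-.2652,.056])-(130,225)+.5)*6-.5; print('hole',u); cv2.circle(A,tuple(int(v) for v in u),3,(0,0,255),1)
cv2.imwrite('pics/c14.png',A)
E
```

```text
clock: 25.8
tcp_pos: [0.5773, -0.268, 0.4474]
orientation: [-3.139, -0.077, 0.006]
wrist_force: [-0.2, 0.5, -0.6]
gripper_width: 0.178
clock: 26.42
tcp_pos: [0.5776, -0.2645, 0.3175]
orientation: [-3.138, -0.082, 0.007]
wrist_force: [-0.6, -0.5, 0.0]
gripper_width: 0.179
[ 0.57761266 -0.26447868  0.31746732] (np.float64(2.9997473321295156), array([-0.00469878,  0.00283912, -0.99998493])) 0.17901933738231046
0.086 [226.92923674 397.06716324]
0.128 [198.01657762 337.10868701]
hole [246.13413724 436.89388987]
```

View pics/c14.png

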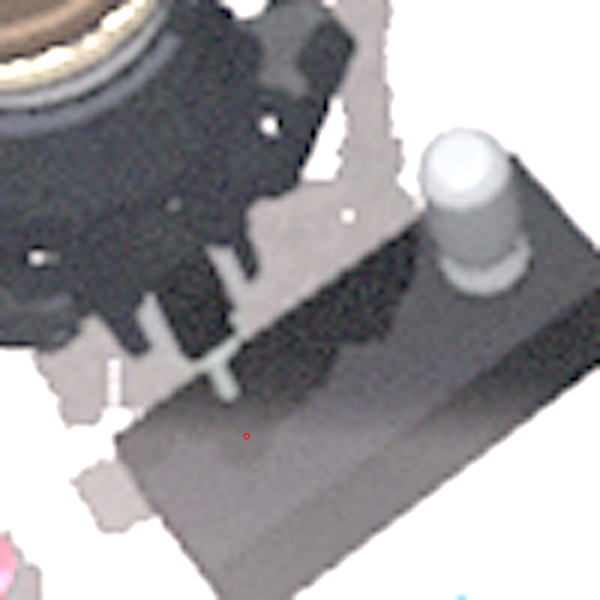

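```bash
python3 -m pendant '[{"linear":[0,0,1.5],"twist":[0,0,0]},{"linear":[0,0,2.7],"twist":[0,0,0]},{"linear":[0,0,3.2],"twist":[0,0,0]},{"linear":[0,0,3.7],"twist":[0,0,0]},{"linear":[0,0,3.7],"twist":[0,0,0]}]'
python3 st.py
```

```text
clock: 27.15
tcp_pos: [0.5782, -0.2653, 0.2826]
orientation: [-3.14, -0.081, 0.001]
wrist_force: [0.8, 0.1, -1.6]
gripper_width: 0.183
Fx_mod 0.7 Fy_mod 0.4 Fz_net -0.8 dx 220.7 dy -511.8 dz -36.4 mm tilt [-7.e-04  4.e-04 -1.e+00] tau [ 0.03 -0.05 -0.07]
```

```bash
python3 -m pendant '[{"linear":[0,0,1],"twist":[0,0,0]},{"linear":[0,0,2],"twist":[0,0,0]},{"linear":[0,0,2.8],"twist":[0,0,0]},{"linear":[0,0,3.2],"twist":[0,0,0]},{"linear":[0,0,3.2],"twist":[0,0,0]}]'
python3 st.py
python3 -m pendant '[{"linear":[0,0,0.1],"twist":[0,0,0]},{"linear":[0,0,0.2],"twist":[0,0,0]},{"linear":[0,0,0.3],"twist":[0,0,0]},{"linear":[0,0,0.4],"twist":[0,0,0]},{"linear":[0,0,0.4],"twist":[0,0,0]}]'
python3 st.py
```

```text
clock: 27.78
tcp_pos: [0.5782, -0.2653, 0.2505]
orientation: [-3.14, -0.081, 0.001]
wrist_force: [0.0, -0.4, -0.4]
gripper_width: 0.179
Fx_mod 0.2 Fy_mod -0.3 Fz_net 0.3 dx 220.7 dy -511.7 dz -68.5 mm tilt [-9.e-04  4.e-04 -1.e+00] tau [ 0.01 -0.02  0.02]
clock: 28.4
tcp_pos: [0.5784, -0.2654, 0.2471]
orientation: [-3.14, -0.082, 0.0]
wrist_force: [0.5, -0.7, -0.7]
gripper_width: 0.176
Fx_mod 0.7 Fy_mod -0.4 Fz_net 0.0 dx 220.9 dy -511.7 dz -71.9 mm tilt [-0.  0. -1.] tau [-0.01  0.01 -0.02]
```

```bash
python3 -m pendant '[{"linear":[0,0,0.1],"twist":[0,0,0]},{"linear":[0,0,0.15],"twist":[0,0,0]},{"linear":[0,0,0.2],"twist":[0,0,0]},{"linear":[0,0,0.2],"twist":[0,0,0]},{"linear":[0,0,0.2],"twist":[0,0,0]}]'
python3 st.py
```

```text
clock: 29.02
tcp_pos: [0.5785, -0.2655, 0.2469]
orientation: [-3.14, -0.082, 0.0]
wrist_force: [-3.2, 1.8, 7.9]
gripper_width: 0.18
Fx_mod -3.6 Fy_mod 0.5 Fz_net 8.6 dx 221.1 dy -511.8 dz -72.1 mm tilt [-3.e-04  1.e-04 -1.e+00] tau [ 0.3   0.6  -0.01]
```

```bash
python3 -m pendant '[{"linear":[0,0,-0.15],"twist":[0,0,0]},{"linear":[0,0,-0.15],"twist":[0,0,0]},{"linear":[0,0,-0.15],"twist":[0,0,0]},{"linear":[0,0,-0.15],"twist":[0,0,0]},{"linear":[0,0,-0.15],"twist":[0,0,0]}]' 0.6
python3 -m pendant '[{"linear":[0,0,-0.3],"twist":[0,0,0]},{"linear":[0,0,-1],"twist":[0,0,0]},{"linear":[0,0,-2.5],"twist":[0,0,0]},{"linear":[0,0,-4.5],"twist":[0,0,0]},{"linear":[0,0,-7],"twist":[0,0,0]}]'
python3 -m pendant '[{"linear":[0,0,-5],"twist":[0,0,0]},{"linear":[-5,4,-10],"twist":[0,0,0]},{"linear":[-10,8,-10],"twist":[0,0,0]},{"linear":[-15,12,-10],"twist":[0,0,0]},{"linear":[-18,14,-10],"twist":[0,0,0]}]'
python3 -m pendant '[{"linear":[-4,4,0],"twist":[0,0,0]},{"linear":[-7,8,0],"twist":[0,0,0]},{"linear":[-7,8,0],"twist":[0,0,0]},{"linear":[-7,8,0],"twist":[0,0,0]},{"linear":[-7,8,0],"twist":[0,0,0]}]'
python3 - <<'E'
from h import *
s=read_state();print(s['tcp_pos'],s['clock'],s['wrist_force'])
p=snap("scene","pics/scene10.png"); t=snap("top","pics/top10.png")
a=cv2.imread('pics/scene10.png'); b=cv2.imread('pics/top10.png')
A=cv2.resize(b[90:270,80:240],None,fx=2.4,fy=2.4,interpolation=cv2.INTER_CUBIC); B=cv2.resize(a[240:330,140:240],(480,432),interpolation=cv2.INTER_CUBIC)
B=(255*np.clip(B/110.,0,1)**.6).astype('uint8')
cv2.imwrite('pics/c15.png',cv2.resize(np.hstack([A,B]),(780,390)))
E
```

```text
clock: 29.65
tcp_pos: [0.5783, -0.2654, 0.2464]
orientation: [-3.14, -0.081, 0.0]
wrist_force: [0.2, -0.2, 0.2]
gripper_width: 0.599
clock: 30.28
tcp_pos: [0.5784, -0.2654, 0.3184]
orientation: [3.14, 0.081, 0.001]
wrist_force: [-0.8, 0.2, -0.7]
gripper_width: 0.599
clock: 30.9
tcp_pos: [0.4043, -0.4158, 0.4193]
orientation: [3.137, 0.081, 0.004]
wrist_force: [0.1, -0.4, 0.4]
gripper_width: 0.6
clock: 31.52
tcp_pos: [0.3409, -0.4971, 0.4171]
orientation: [3.14, 0.084, 0.001]
wrist_force: [1.1, 0.1, -0.5]
gripper_width: 0.595
[ 0.3408841  -0.49708048  0.41709496] 31.525 [ 1.06454789  0.14274263 -0.49683315]
```

View pics/c15.png

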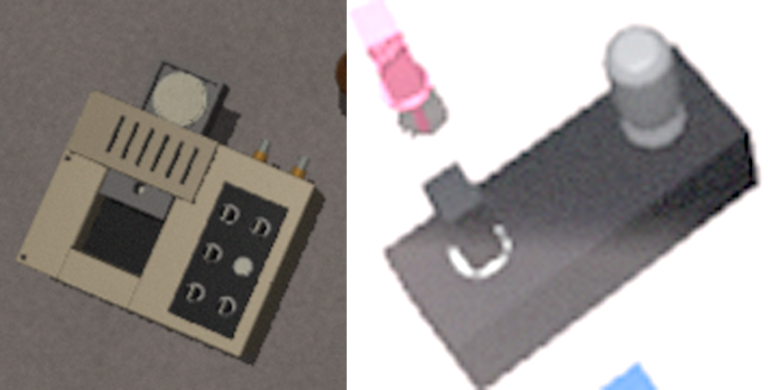

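View pics/scene10.png

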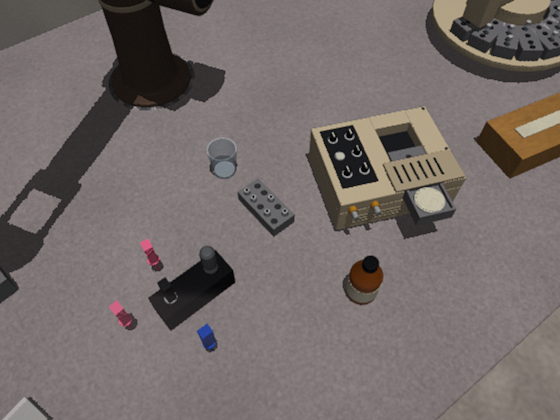

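View pics/top10.png

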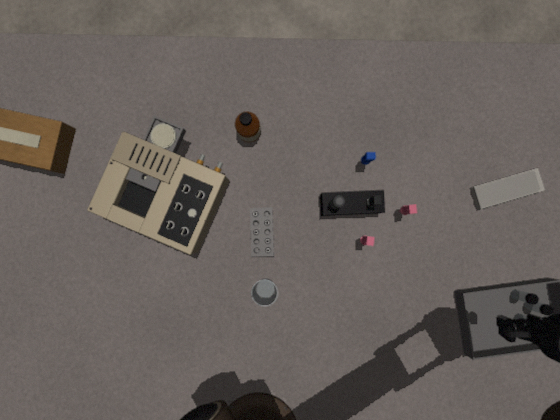

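Run:
```python
from h import *
T=pickle.load(open('top.pkl','rb'))
a=cv2.imread('pics/top0.png',0);b=cv2.imread('pics/top10.png',0)
k=8
t=cv2.resize(a[197:206,129:138],None,fx=k,fy=k,interpolation=cv2.INTER_CUBIC); s=cv2.resize(b[165:190,130:160],None,fx=k,fy=k,interpolation=cv2.INTER_CUBIC)
r=cv2.matchTemplate(s,t,cv2.TM_CCOEFF_NORMED); _,m,_,l=cv2.minMaxLoc(r); d=np.array(l)/k+np.array([130,165])-np.array([129,197]); print(m,d)
o=np.array([133.1,201.4]); D=atz(T,*(o+d),.104)-atz(T,*o,.104); print(np.linalg.norm(D)*1e3,np.degrees(np.arctan2(D[1],D[0])))
```

```text
0.884778618812561 [ 11.   -24.75]
61.974259376629675 -22.262640787805317
```

The recessed hole has moved 62.0 mm along module +x, which is the full travel. The pin stands with its collar on the block and the bystanders are where they were, so I'm handing in.

```bash
python3 -c "
from plant import ticket
print(ticket.hand_in())"
```

```text
the job is handed in; nothing more can be done
None
```

The filter slide is fully out, the release pin is back upright in its original hole in the tool block, and the job is handed in at about 31.6 s.

- **Button:** I felt it about 12 to 13 mm below the face. I held it with the pin at roughly 6.5 to 8.6 N, which is about 3.5 to 5 mm pressed by the spring figures. The force was read once per call, so short peaks between readings are not excluded.
- **Slide:** It dragged at about 3 N. At the end I pushed up to 7.4 N against the stop to be sure.
- **Final pictures:**
  - The hole moved 62.0 mm at -22.3° in the top view, matching the full travel along the module's axis.
  - An earlier rough scene-camera estimate gave 59 mm. There the hood partly hid the hole, so I went by the top view.
  - The pin stands with its collar on the block, and the gripper is open and clear of everything.
  - By eye, the knobs, nut driver, bottle, rack, beaker and the blue and pink look-alikes are where they were at the start.

When I set the pin back, the collar met the block with about 9 N before I let go.

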